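# Fit the chopping blade in the bowl cutter

## Robot

A 6-joint arm with a two-finger parallel gripper is mounted at the origin on the work surface. World frame = base frame: x ahead of the robot, y to its left, z up, the work surface at z = 0. Lengths are in m, angles in rad, forces in N, time in s.
With the tool pointing down it reaches from about 0.275 to 0.975 m from the base axis. Payload 8.4 kg.
Tool frame: the origin (TCP) lies midway between the tips of the shut fingers; the grasp point (between the pads) lies 19 mm behind it; z points along the fingers, y is the direction in which the jaws open and shut (so a half turn about z gives the same grasp; the last joint's range is limited). The gripper opens to 92 mm and grips with 3 to 60 N. Pads are 20 mm wide; open, the fingers measure 128 mm over their backs; the gripper's body (75 mm by 189 mm) begins 69 mm behind the grasp point.
Start: joints at [1.147, 0.353, 1.633, -0, 1.155, -0.002], TCP at [0.256, 0.57, 0.215] pointing down, gripper open.
Joint ranges: [-2.63, 2.63], [-0.92, 2.1], [0.06, 2.66], [-1.3, 4.44], [0, 2.69], [-3.02, 3.02]. Speed limits (rad/s): [2.22, 2.22, 2.79, 3.14, 3.14, 3.14].

## Interface

Orientations are given as a unit quaternion [w, x, y, z].
In Python, from workcell import bot, optics, job gives the robot as it stands.
- The arm moves only by the shell command python3 -m handwheel 'ROWS'. ROWS is JSON, a list of rows, each a list of 7 numbers: the opening, from 0 (shut) to 1 (fully open), then the shift along the tool's x, y, z in mm, then the turn, a rotation vector about the tool's x, y, z in rad. A call has 1 to 20 rows; each row shifts and turns the commanded pose from where the row before left it, along the tool's axes as they then stand; what a row does not reach is not made up. A row lasts 1/10 s, in which the tool goes at most 50 mm and 8.59 degrees, less where a joint would pass 70% of its speed; a pose out of reach is approached as far as the arm can. A call is refused whole if a number of a shift passes 50 or a number of a turn 0.15, either way. A call with a gripper value outside its range is refused whole. The fingers move at their own pace and stop on an object; the grip force is fixed at half the most. Time passes only in rows, so rows that do not move let the fingers close. It gives the time, the measured TCP pose, the force and the opening at its end, in the units of the state.
- bot.observe(): the state, without advancing time (a new reading comes with each control period).
- optics.camera(name): name is "scene" or "top" or "wrist"; returns a dict with "img" (480x640x3 uint8, red, green, blue), "z_map" (480x640 float32, m along the optical axis (not along the pixel's ray), 0 where there is no reading), "fx", "fy", "cx", "cy" (pixels), "dist" ([k1, k2, p1, p2, k3] as OpenCV has them; the pictures are not rectified), "position" and "rotation" of the camera in the world; the wrist camera has in their place "mount" (4x4, takes a point from camera to tool coordinates, whose origin is the TCP and whose axes are the flange's). Camera axes: x right, y up, looking along -z (the intrinsics and any distortion apply to the point x, -y, -z); pixel columns grow to the right and rows downward; lengths in m; the calibration is good to about 2 mm. A picture is of the moment at which its call begins: read the wrist's pose just before it.
- job.close_job(): hands the job in, once; it reports no verdict.
Trained networks look in a picture, given as the dict that the camera call returned (one of the last four; its "shot" number tells which), for a name from the list of things; names that differ only in an ending like _2 or _b are one class to them, and where a whole thing is asked for, a point or a joint stands for the part that bears it (a point fixed in the world has none). Each returns a list of dicts, best first, with "conf" (0 to 1); they miss things now and then, are a little off and sometimes report something else, mostly with a low value. They report only what shows in the picture. A call takes as long as a camera call. They do not tell look-alikes from the thing itself.
- optics.regions_of(picture, name): "mask" (480x640 bool, what is visible of it) and "pixel" ([column, row] in pixels, amid what is visible of it).
- optics.mark_of(picture, name): "pixel" ([column, row] in pixels: a listed point, or the origin of a listed thing).
The state is a dict: "t": time; "joint_pos": joint angles; "qvel": joint speeds; "joint_torque": joint torques, N m; "tcp_pos": TCP position; "orientation": TCP orientation; "wrist_force": force on the tool from outside, world axes, zero at the start; "wrist_torque": the same for the moment, N m; "grip_width": finger opening in m.
Only numpy, scipy, OpenCV 4.12 (cv2) and the standard library are available. Lean on these libraries where they do the work, as an engineer would, in place of code of your own. Each camera call takes 0.05 s, during which the arm holds its last target.

## Task

Fit the chopping blade (the attachment with two curved steel wings) in the bowl cutter: pick it up by its finger grip and push it down over the toothed spindle, rocking it a little about the upright axis until the teeth mesh and it drops fully home on the bowl floor. Let go only once it is home, and leave the paddle and the grating disc where they stand.

Things in the scene. Friction and masses are not known exactly. Their poses are not given: they have to be found in the camera images.
- cutter_grip (a point): Chopping blade (sizes in mm): grey hub 110 tall, 60 across, 220 g; on top a flat grip 56 long (x), 22 thick (y), from 62 up. Point: mid grip, on axis, 88 above the foot; z up. Two curved steel wings reach 67 out along +x, -x. Bore open below, 57 deep, 50 wide, 4 inward teeth from 6 above the foot, 26 between tips. Meshes at the spindle's yaw plus any multiple of 90 deg, 20 deg to spare.
- spindle (a point): (mm) Fixed spindle in the bowl cutter's steel bowl (190 wide inside, rim 45 high). Point: on its axis at bowl floor, 70 above table; z up. Four teeth, 38 over tips, 28 high, one along +x; above them a cone, 14 to 5 wide, top 54 above the floor, side play 6. Unmeshed, the blade's foot stops 22 above the floor; home, its foot is on the floor, grip point 88 above this point.
- paddle_grip (a point): Kneading paddle, left alone: the same grey hub and grip as the chopping blade, but two straight thick plastic arms reaching 66 mm out. Point: mid grip, on axis, 88 mm above the foot.
- grater_grip (a point): Grating disc, left alone: the same grey hub and grip as the chopping blade, but a flat round steel disc 130 mm across near the foot. Point: mid grip, on axis, 88 mm above the foot.
There are look-alikes about, which are no part of the job. What is shaped like the part that bears cutter_grip but purple or red is not meant.

How it is judged:
On the way:
1. the teeth are meshed (the blade's foot less than 12 mm above the bowl floor, on the spindle) while the gripper still holds it (z of cutter_grip in the frame of spindle below 0.1 m and horizontal distance between cutter_grip and spindle below 0.012 m and contact force between the fingers and cutter above 0.5 N), for 0.1 s.
At the end, for the whole second after the job is handed in: The chopping blade stands upright (within 7 degrees) and still on the spindle, its axis within 12 mm of the spindle's at the grip, its foot within 6 mm of the bowl floor, released; the paddle and the disc are where they stood (within 40 mm) (z of cutter_grip in the frame of spindle between 0.08 and 0.094 m and horizontal distance between cutter_grip and spindle below 0.012 m and angle between cutter_grip's own z axis and vertical below 0.12 rad and linear speed of cutter below 0.02 m/s); the robot touches nothing.
It fails at once if the kneading paddle or the grating disc is moved more than 40 mm (distance of any of paddle_grip, grater_grip from where it was at the start of the episode above 0.04 m).
It also fails if it takes over 45 s, if anything falls off the work surface, if the arm or the gripper's body presses on something with over 40 N, if the wrist force passes 120 N, or if a joint passes its speed limit or range.

## Working session

There is one attempt and no reset: what is moved stays moved. The work goes in short steps, Python scripts to look and compute and a shell command to move; the robot and the scene stay as the last step left them, time stands still between calls to the robot, and variables do not carry over. Pictures are saved under pics/ and viewed, and the job is handed in when it is done.

```bash
ls; mkdir -p pics; cat > h.py <<'E'
import numpy as np, cv2
from scipy.spatial.transform import Rotation as R
from workcell import bot, optics, job
def save(p,n): cv2.imwrite('pics/'+n, p['img'][:,:,::-1])
def pose(p,s=None):
    if 'mount' in p:
        M=np.array(p['mount']); q=s['orientation']; Rt=R.from_quat([q[1],q[2],q[3],q[0]]).as_matrix()
        return Rt@M[:3,:3], Rt@M[:3,3]+np.array(s['tcp_pos'])
    r=np.array(p['rotation'],float)
    if r.shape!=(3,3): r=R.from_quat([r[1],r[2],r[3],r[0]]).as_matrix()
    return r,np.array(p['position'])
def ray(p,px,s=None):
    K=np.array([[p['fx'],0,p['cx']],[0,p['fy'],p['cy']],[0,0,1]])
    u=cv2.undistortPoints(np.array(px,float).reshape(-1,1,2),K,np.array(p['dist'],float)).reshape(-1,2)
    Rm,t=pose(p,s)
    d=np.c_[u[:,0],-u[:,1],-np.ones(len(u))]
    return d@Rm.T,t
def at_z(p,px,z,s=None):
    d,t=ray(p,px,s); return t+d*((z-t[2])/d[:,2])[:,None]
def cloud(p,px,s=None):
    px=np.array(px).reshape(-1,2).astype(int); z=p['z_map'][px[:,1],px[:,0]]
    d,t=ray(p,px,s); return t+d*z[:,None], z>0
E
python3 - <<'E'
from h import *
s=bot.observe(); print(s)
for n in ['scene','top','wrist']:
    p=optics.camera(n); save(p,n+'0.png')
    print(n,p['fx'],p['fy'],p['cx'],p['cy'],p['dist'],p.get('position'),p.get('rotation'),p.get('mount'))
    for k in ['cutter_grip','spindle','paddle_grip','grater_grip']:
        for r in optics.mark_of(p,k): print(n,k,r['conf'],r['pixel'])
E
```

```text
pics
{'t': 0.0, 'joint_pos': array([ 1.14658159e+00,  3.53619558e-01,  1.63410352e+00,  1.07563068e-05,
        1.15518928e+00, -2.38720307e-03]), 'qvel': array([ 2.47796193e-04,  6.90557039e-04, -1.07768920e-03,  4.38595701e-05,
        9.69418407e-05,  9.45086813e-04]), 'joint_torque': array([ 9.44860949e-04, -5.93854809e+01, -3.34226239e+01,  6.98925764e-02,
        2.35021545e-02, -1.03583297e-04]), 'tcp_pos': array([0.25568697, 0.56978619, 0.21389464]), 'orientation': array([-1.44489517e-04,  2.09355584e-01,  9.77839355e-01, -6.43856264e-04]), 'wrist_force': array([-0.06699662, -0.15980276,  0.05821138]), 'wrist_torque': array([ 0.03436012, -0.01948678,  0.00487694]), 'grip_width': 0.0918192874999198}
scene 621.8845520368181 621.8845520368181 320.5559430480397 235.23954321299394 [-0.16735397  0.          0.          0.          0.        ] [1.17542058 0.95239479 0.97951798] [0.29568822 0.15443719 0.40903843 0.84935575] None
scene cutter_grip 0.95 [275.1, 143.2]
scene cutter_grip 0.88 [478.4, 256.2]
scene cutter_grip 0.87 [312.8, 193.5]
scene cutter_grip 0.82 [318.6, 234.8]
scene
[... 447 characters left out ...]
utter_grip 0.87 [485.7, 323.4]
top cutter_grip 0.8 [328.2, 253.1]
top cutter_grip 0.77 [387.4, 293.6]
top cutter_grip 0.74 [154.4, 299.5]
top spindle 0.57 [444.4, 202.4]
top paddle_grip 0.69 [264.9, 248.3]
wrist 358.2969109723894 358.2969109723894 318.6116654649841 235.56171960705998 [-0.06881441  0.          0.          0.          0.        ] None None [[ 3.04287863e-04  9.69982600e-01  2.43174140e-01  6.72673863e-02]
 [ 9.99999886e-01 -2.05623301e-04 -4.31118229e-04  5.49283085e-04]
 [-3.68174912e-04  2.43174244e-01 -9.69982552e-01 -1.71339459e-01]
 [ 0.00000000e+00  0.00000000e+00  0.00000000e+00  1.00000000e+00]]
wrist cutter_grip 0.62 [86.9, 276.4]
wrist cutter_grip 0.57 [291.4, 298.3]
```

View pics/scene0.png

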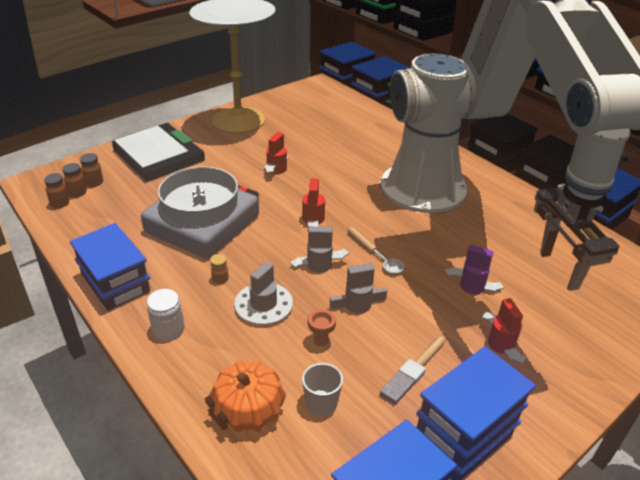

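View pics/top0.png

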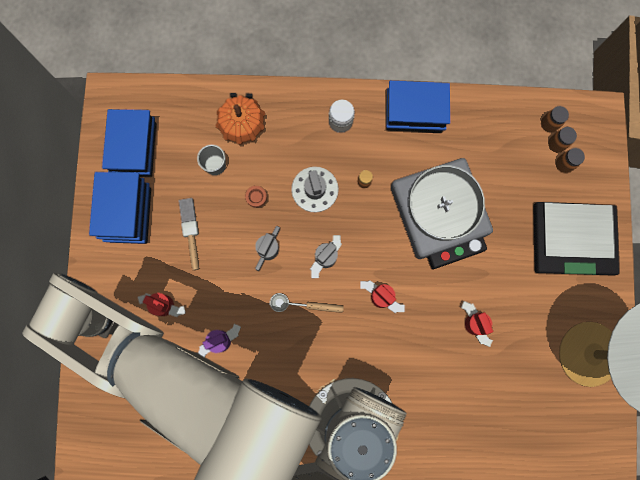

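View pics/wrist0.png

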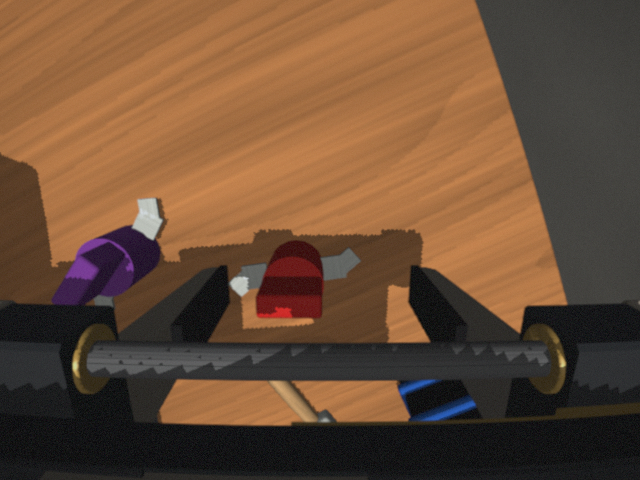

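Candidates for the blade (top picture): red (160,303), purple (216,342), grey with curved wings (328,253), red (386,295), red (482,324). Paddle is (267,246) and the disc (315,187). The grey one at (328,253) fits the description, and I'll check it in a crop and measure it.

```bash
python3 - <<'E'
from h import *
p=optics.camera('top'); q=optics.camera('scene')
a=cv2.resize(p['img'][205:295,270:390],(480,360),interpolation=cv2.INTER_CUBIC)
b=cv2.resize(q['img'][210:290,280:380],(300,360) if 0 else (450,360),interpolation=cv2.INTER_CUBIC)
c=cv2.resize(p['img'][150:275,380:505],(360,360),interpolation=cv2.INTER_CUBIC)
cv2.imwrite('pics/crop1.png',np.hstack([a,b])[:,:,::-1]); cv2.imwrite('pics/crop2.png',c[:,:,::-1])
def grid(u0,u1,v0,v1):
    return np.stack(np.meshgrid(np.arange(u0,u1),np.arange(v0,v1)),-1).reshape(-1,2)
np.set_printoptions(precision=4,suppress=True)
for nm,pp,(u0,u1,v0,v1) in [('top',p,(305,348,228,280)),('scene',q,(285,355,215,285))]:
    P,ok=cloud(pp,grid(u0,u1,v0,v1)); P=P[ok]
    g=P[(P[:,2]>.07)]; g=g[g[:,2]<.2]
    print(nm,'grip',len(g),g.mean(0),g.min(0),g.max(0))
    for lo,hi in [(.1,.13),(.07,.13),(.006,.05)]:
        m=P[(P[:,2]>lo)&(P[:,2]<hi)]
        if len(m)<5: continue
        r=cv2.minAreaRect((m[:,:2]*1000).astype(np.float32)); w,V=np.linalg.eigh(np.cov(m[:,:2].T)); print(lo,len(m),m[:,:2].mean(0),r,'pca',np.degrees(np.arctan2(V[1,1],V[0,1])),w**.5)
# spindle
for nm,pp,b in [('top',p,(380,500,155,275)),('scene',q,(150,265,160,250))]:
    for r in optics.mark_of(pp,'spindle'): print(nm,r['conf'],r['pixel'],at_z(pp,[r['pixel']],.07))
    for r in optics.mark_of(pp,'cutter_grip'): print(nm,r['conf'],r['pixel'],at_z(pp,[r['pixel']],.088))
    P,ok=cloud(pp,grid(*b)); P=P[ok]
    rim=P[(P[:,2]>.108)&(P[:,2]<.14)]
    c,R_=cv2.minEnclosingCircle((rim[:,:2]*1000).astype(np.float32)); print(nm,'rim',c,R_,len(rim))
    m=np.hypot(P[:,0]-c[0]/1000,P[:,1]-c[1]/1000)
    S=P[(m<.035)&(P[:,2]>.08)]; print('spindle pts',len(S),S.mean(0)); 
    T=S[S[:,2]>.1]; print(len(T),T.mean(0),S[:,2].max())
    print('floor',np.median(P[m<.07][:,2]))
E
```

```text
top grip 217 [0.446  0.0783 0.1055] [0.4213 0.054  0.07  ] [0.4744 0.1026 0.1208]
0.1 186 [0.4477 0.078 ] ((448.1085205078125, 78.04222106933594), (21.776065826416016, 55.31863021850586), 49.70561981201172) pca 139.94951439237155 [0.0064 0.0162]
0.07 217 [0.446  0.0783] ((447.4464111328125, 78.04631042480469), (43.2512092590332, 56.13976287841797), 20.36750602722168) pca 139.83094896102918 [0.0073 0.0167]
0.006 362 [0.4478 0.0793] ((457.4607849121094, 77.4968032836914), (141.11863708496094, 115.56694030761719), 1.8781522512435913) pca 151.57972042480083 [0.024  0.0474]
scene grip 593 [0.4639 0.1235 0.0955] [0.4248 0.059  0.0701] [0.4987 0.246  0.1138]
0.1 272 [0.4621 0.1215] ((460.334228515625, 154.6060791015625), (188.4463653564453, 56.55234909057617), 83.5474853515625) pca 77.76394241213947 [0.0132 0.0666]
0.07 593 [0.4639 0.1235] ((460.3366394042969, 154.62750244140625), (188.48948669433594, 56.55234909057617), 83.5474853515625) pca 77.77911434266375 [0.0128 0.0657]
0.006 858 [0.4287 0.0569] ((394.652587890625, 32.86444091796875), (217.3410186767578, 143.29104614257812), 43.456638
[... 342 characters left out ...]
 0.088 ]]
top rim (588.0667724609375, -232.67526245117188) 101.16668701171875 449
spindle pts 103 [ 0.5887 -0.2314  0.0977]
28 [ 0.5902 -0.232   0.1097] 0.1270799683138648
floor 0.0705804546324732
scene 0.65 [197.1, 198.2] [[ 0.5877 -0.2485  0.07  ]]
scene 0.9 [278.1, 142.2] [[ 0.2723 -0.3296  0.088 ]]
scene 0.86 [477.5, 256.4] [[0.2139 0.3582 0.088 ]]
scene 0.73 [508.4, 314.8] [[0.3081 0.5202 0.088 ]]
scene 0.65 [317.4, 234.5] [[0.4517 0.0747 0.088 ]]
scene 0.57 [311.1, 189.7] [[ 0.3482 -0.0802  0.088 ]]
scene rim (589.178466796875, -228.77847290039062) 105.27010345458984 586
spindle pts 166 [ 0.5939 -0.2266  0.0963]
43 [ 0.5936 -0.2273  0.1106] 0.12790269306570068
floor 0.07059913324073441
```

View pics/crop1.png

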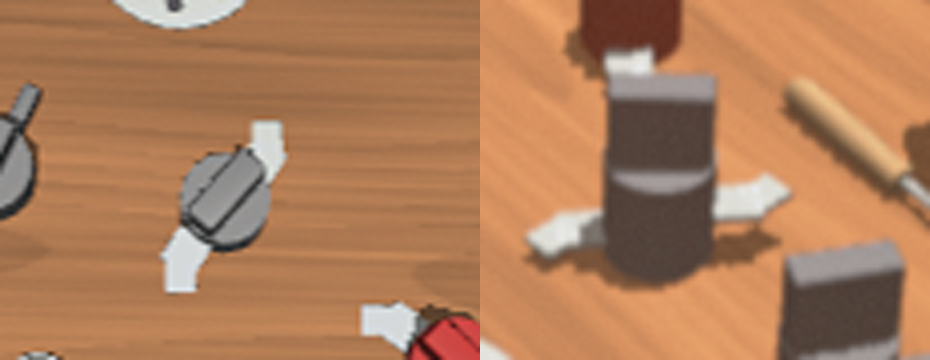

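View pics/crop2.png

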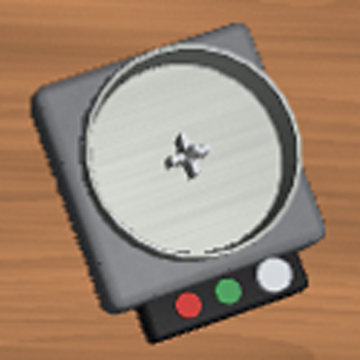

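The crop shows a grey hub with a flat grip and two curved steel wings, so (328,253) is the chopping blade. The spindle's four-toothed cross shows at (445,204) in the top picture. Next I'll go above the blade and look with the wrist camera.

```bash
python3 -m handwheel '[[1,-31.4,-30.9,0,0,0,0],[1,-31.4,-30.9,0,0,0,0],[1,-31.4,-30.9,0,0,0,0],[1,-31.4,-30.9,0,0,0,0],[1,-31.4,-30.9,0,0,0,0],[1,-31.4,-30.9,0,0,0,0],[1,-31.4,-30.9,0,0,0,0],[1,-31.4,-30.9,0,0,0,0],[1,-31.4,-30.9,0,0,0,0],[1,-31.4,-30.9,0,0,0,0],[1,-31.4,-30.9,0,0,0,0],[1,-31.4,-30.9,0,0,0,0],[1,0,0,0,0,0,0.138],[1,0,0,0,0,0,0.138],[1,0,0,0,0,0,0],[1,0,0,0,0,0,0]]'
cat > look.py <<'E'
from h import *
import sys
np.set_printoptions(precision=4,suppress=True)
s=bot.observe(); p=optics.camera('wrist'); save(p,sys.argv[1])
print(s['t'],s['tcp_pos'],s['wrist_force'],s['grip_width'])
q=s['orientation']; Rt=R.from_quat([q[1],q[2],q[3],q[0]]).as_matrix(); print('tool x yaw',np.degrees(np.arctan2(Rt[1,0],Rt[0,0])),'y yaw',np.degrees(np.arctan2(Rt[1,1],Rt[0,1])),'z',Rt[:,2])
u,v=np.meshgrid(np.arange(640),np.arange(480)); P,ok=cloud(p,np.stack([u,v],-1).reshape(-1,2),s)
np.savez('last.npz',P=P,ok=ok,tcp=s['tcp_pos'],Rt=Rt)
E
python3 look.py w1.png; python3 - <<'E'
import numpy as np,cv2
d=np.load('last.npz'); P=d['P'][d['ok']]
c=np.array([.448,.078])
m=P[(np.hypot(*(P[:,:2]-c).T)<.045)]
for lo,hi in [(.1,.12),(.085,.12),(.05,.07)]:
    k=m[(m[:,2]>lo)&(m[:,2]<hi)]
    if len(k)>20:
        print(lo,len(k),k.mean(0),cv2.minAreaRect((k[:,:2]*1000).astype('f4')),np.median(k[:,2]))
E
```

```text
t: 2.65
tcp_pos: [0.4478, 0.0777, 0.2146]
orientation: [0.0, 0.34, 0.94, 0.0]
wrist_force: [-0.5, 0.5, 1.0]
grip_width: 0.092
2.65 [0.4478 0.0777 0.2146] [-0.5408  0.5443  1.0195] 0.09197208076327515
tool x yaw 140.2551470086132 y yaw 50.255147467950614 z [ 0.0001  0.     -1.    ]
0.1 1914 [0.44784649 0.08272722 0.11082595] ((449.0680847167969, 82.02731323242188), (21.79039192199707, 55.376121520996094), 49.94824981689453) 0.11106674349142748
0.085 1970 [0.4472789  0.0832002  0.11030532] ((448.9737548828125, 81.99333190917969), (21.834558486938477, 55.41152572631836), 50.19448471069336) 0.11103987439190993
0.05 1699 [0.44677437 0.08307438 0.06401159] ((447.87109375, 82.74151611328125), (59.21653366088867, 56.410831451416016), 52.623348236083984) 0.06423670337031684
```

View pics/w1.png

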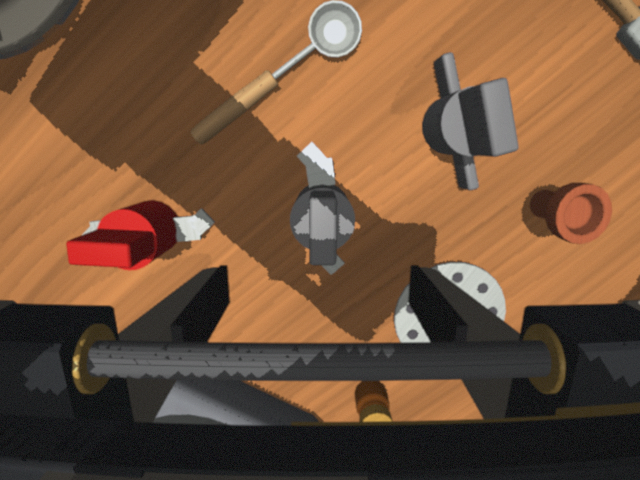

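The blade shows at (322,225) with its grip lined up between the jaws, and the centre needs only a few mm of correction. I'm descending and closing.

```bash
python3 -m handwheel '[[1,1.3,3.2,30,0,0,0],[1,0,0,40,0,0,0],[1,0,0,40,0,0,0],[1,0,0,25,0,0,0],[1,0,0,7.5,0,0,0],[1,0,0,0,0,0,0],[0,0,0,0,0,0,0],[0,0,0,0,0,0,0],[0,0,0,0,0,0,0],[0,0,0,0,0,0,0],[0,0,0,0,0,0,0],[0,0,0,0,0,0,0],[0,0,0,0,0,0,0],[0,0,0,0,0,0,0]]'; python3 look.py w2.png
```

```text
t: 4.1
tcp_pos: [0.4489, 0.0809, 0.0721]
orientation: [-0.0, 0.342, 0.94, -0.0]
wrist_force: [0.5, -0.2, -0.8]
grip_width: 0.03
4.1 [0.4489 0.0809 0.0721] [ 0.5058 -0.1862 -0.7775] 0.03000980545149965
tool x yaw 140.01798484676095 y yaw 50.01798490700423 z [-0. -0. -1.]
```

View pics/w2.png

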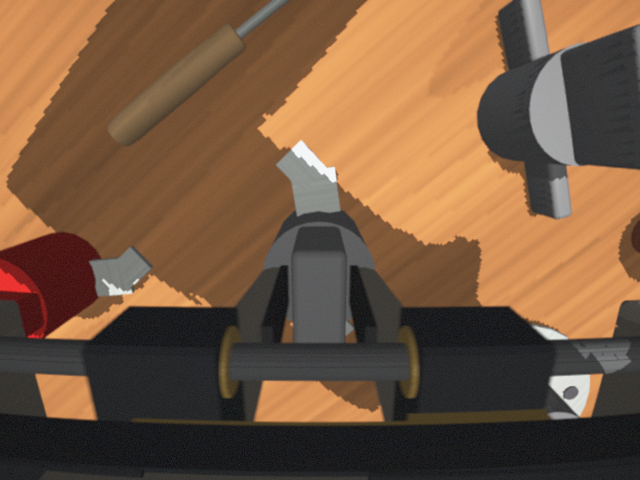

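```bash
python3 -m handwheel '[[0,0,0,0,0,0,0],[0,0,0,0,0,0,0],[0,0,0,0,0,0,0],[0,0,0,0,0,0,0],[0,0,0,0,0,0,0],[0,0,0,-15,0,0,0],[0,0,0,-35,0,0,0],[0,0,0,-40,0,0,0],[0,0,0,-40,0,0,0],[0,0,0,-40,0,0,0],[0,0,0,0,0,0,0]]'; python3 look.py w3.png
```

```text
t: 5.25
tcp_pos: [0.4516, 0.0814, 0.2468]
orientation: [0.004, 0.342, 0.94, 0.002]
wrist_force: [1.1, 0.3, -3.4]
grip_width: 0.0218
5.25 [0.4516 0.0814 0.2468] [ 1.098   0.2943 -3.4398] 0.0218012302946726
tool x yaw 140.01769463048413 y yaw 50.01958400489471 z [ 0.0081  0.0014 -1.    ]
```

View pics/w3.png

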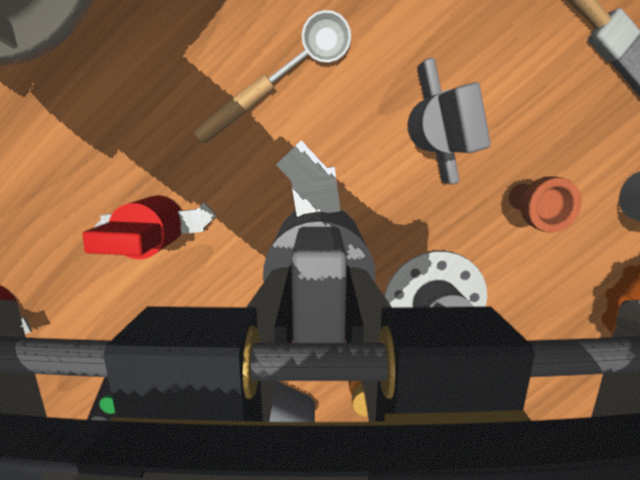

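The blade is lifted and held: opening 21.8 mm, and it fills the jaws at (320,260). I'll carry it to a spot short of the bowl where the wrist camera can see the spindle past the blade.

```bash
python3 -m handwheel '[[0,-15,-5.5,0,0,0,0],[0,-35,-13,0,0,0,0],[0,-37,-13.7,0,0,0,0],[0,-40,-14.8,0,0,0,0],[0,-40,-14.8,0,0,0,0],[0,-40,-14.8,0,0,0,0],[0,-40,-14.8,0,0,0,0],[0,-40,-14.8,0,0,0,0],[0,-40,-14.8,0,0,0,0],[0,-37,-13.7,0,0,0,0],[0,-28,-10,0,0,0,0],[0,-15,-5.5,0,0,0,0],[0,0,0,0,0,0,0],[0,0,0,0,0,0,0],[0,0,0,0,0,0,0]]'; python3 look.py w4.png
```

```text
t: 6.8
tcp_pos: [0.6634, -0.2945, 0.2407]
orientation: [-0.001, 0.342, 0.94, 0.0]
wrist_force: [-0.1, 0.2, -3.0]
grip_width: 0.0219
6.8 [ 0.6634 -0.2945  0.2407] [-0.0775  0.2282 -2.971 ] 0.021857033875115783
tool x yaw 140.0460485623106 y yaw 50.046103872408644 z [-0.0021  0.0012 -1.    ]
```

View pics/w4.png

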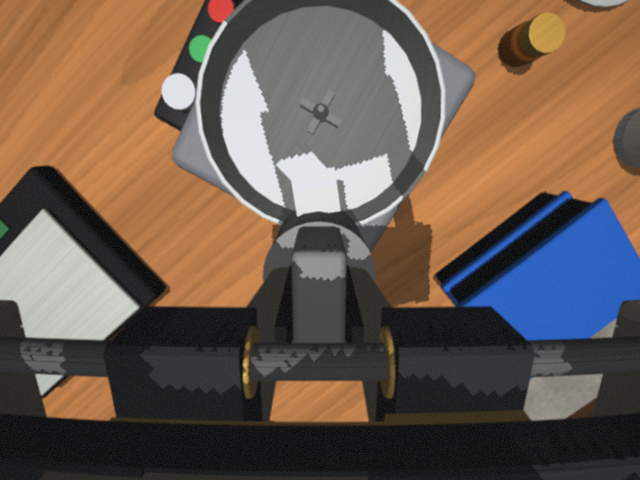

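```bash
python3 - <<'E'
from h import *
np.set_printoptions(precision=4,suppress=True)
d=np.load('last.npz'); P=d['P'].reshape(480,640,3); ok=d['ok'].reshape(480,640); Rt=d['Rt'];tcp=d['tcp']
v,u=np.mgrid[:480,:640]
m=ok&(abs(u-320)<40)&(abs(v-111)<40)
Q=P[m]; print('floor',np.median(Q[:,2]))
S=Q[Q[:,2]>.085]; T=Q[Q[:,2]>.115]
print('all',len(S),S.mean(0),S[:,2].max()); print('tip',len(T),T.mean(0))
# teeth tops z~.098
K=Q[(Q[:,2]>.09)&(Q[:,2]<.102)]; c0=K[:,:2].mean(0); print('teeth',len(K),cv2.minAreaRect((K[:,:2]*1000).astype('f4')),c0)
for c in [T[:,:2].mean(0),c0]:
    e=K[:,:2]-c; r=np.hypot(*e.T); a=np.arctan2(e[:,1],e[:,0]); w=r>.009
    print('yaw mod90',np.degrees(np.angle(np.exp(4j*a[w]).mean()))/4,abs(np.exp(4j*a[w]).mean()))
    for k in range(-4,4): 
        s=w&(abs(np.angle(np.exp(1j*(a-np.radians(k*45))))) <np.radians(22)); print(k*45,s.sum(),r[s].max() if s.any() else 0,end=' | ')
    print()
rim=P[ok&(v<230)&(P[...,2]>.112)&(P[...,2]<.118)&(np.hypot(P[...,0]-.59,P[...,1]+.231)<.12)]
x,y=rim[:,0],rim[:,1]; A=np.c_[2*x,2*y,np.ones(len(x))]; s=np.linalg.lstsq(A,x*x+y*y,rcond=None)[0]; print('rim',s[:2],np.sqrt(s[2]+s[0]**2+s[1]**2),len(x))
# blade in tool frame
L=(P-tcp)@Rt
g=ok&(abs(L[...,1])<.04)&(abs(L[...,0])<.06)&(v>205)&(v<345)&(abs(u-320)<60)
G=L[g]; 
top=G[(G[:,2]<-.034)&(G[:,2]>-.045)]; print('griptop',len(top),top.min(0),top.max(0),np.median(top[:,2]))
sh=G[(G[:,2]>.0)&(G[:,2]<.02)]; print('shoulder',len(sh),sh.min(0),sh.max(0),np.median(sh[:,2]))
W=L[ok&(L[...,2]>.03)&(L[...,2]<.085)&(abs(L[...,1])<.03)&(L[...,0]<.08)]; print('wing',len(W),W.min(0) if len(W) else 0,W.max(0) if len(W) else 0)
a=cv2.resize(optics.camera('wrist')['img'][71:151,270:370],(800,640)[:2] if 0 else (700,560),interpolation=cv2.INTER_CUBIC); cv2.imwrite('pics/sp.png',a[:,:,::-1])
E
```

```text
floor 0.07140463525958518
all 850 [ 0.5933 -0.2353  0.1163] 0.20400948377634445
tip 211 [ 0.5991 -0.2464  0.1654]
teeth 512 ((591.452880859375, -231.33795166015625), (30.557132720947266, 30.19066047668457), 66.7726821899414) [ 0.5912 -0.2314]
yaw mod90 -22.605445742274497 0.08213913272654849
-180 30 0.027710650248497268 | -135 0 0 | -90 0 0 | -45 0 0 | 0 0 0 | 45 11 0.023389364093542336 | 90 161 0.035927413358641816 | 135 191 0.03625952242492728 | 
yaw mod90 20.56799149234144 0.8414691854570411
-180 59 0.019224846122030848 | -135 41 0.019368232300438545 | -90 49 0.018932059040966766 | -45 39 0.01906016048480147 | 0 52 0.01896912386104299 | 45 43 0.019085505895962078 | 90 57 0.01914468095257509 | 135 38 0.019296063943060365 | 
rim [ 0.5911 -0.2311] 0.09616172781678302 3586
griptop 5862 [-0.0126 -0.0229 -0.045 ] [ 0.0286  0.0253 -0.034 ] -0.03897482010294745
shoulder 2419 [-0.0024 -0.0292  0.    ] [0.0303 0.0305 0.02  ] 0.007945584451009227
wing 3229 [ 0.0095 -0.0268  0.03  ] [0.0703 0.0292 0.0691]
```

View pics/sp.png

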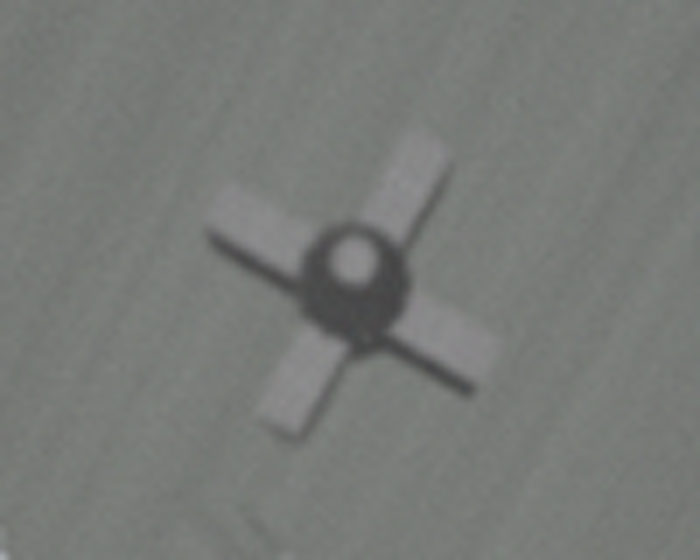

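The spindle sits at (320,111) in the wrist picture, giving centre (0.591,-0.231). The teeth are at about 20.6° (mod 90), so the blade needs +0.513 rad about tool z. I'll centre it over the spindle and turn.

```bash
python3 -m handwheel '[[0,15,0.3,0,0,0,0],[0,25,0.4,0,0,0,0],[0,25,0.3,0,0,0,0],[0,20,0.2,0,0,0,0],[0,10.5,0.2,0,0,0,0],[0,0,0,0,0,0,0.128],[0,0,0,0,0,0,0.128],[0,0,0,0,0,0,0.128],[0,0,0,0,0,0,0.128],[0,0,0,0,0,0,0],[0,0,0,0,0,0,0],[0,0,0,0,0,0,0],[0,0,0,0,0,0,0]]'; python3 look.py w5.png;python3 - <<'E'
from h import *
p=optics.camera('scene'); a=cv2.resize(p['img'][90:260,110:310],(800,600) if 0 else (700,595),interpolation=cv2.INTER_CUBIC); cv2.imwrite('pics/s5.png',a[:,:,::-1])
E
```

```text
t: 8.2
tcp_pos: [0.592, -0.2332, 0.2421]
orientation: [0.0, 0.568, 0.823, 0.0]
wrist_force: [0.1, -0.1, -3.1]
grip_width: 0.0217
8.2 [ 0.592  -0.2332  0.2421] [ 0.1372 -0.14   -3.1096] 0.021739178850432035
tool x yaw 110.78696403183362 y yaw 20.786964535208366 z [ 0.0001 -0.0001 -1.    ]
```

View pics/w5.png

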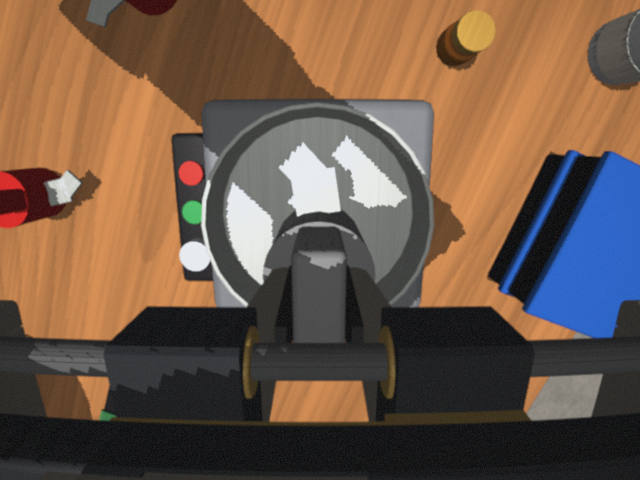

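View pics/s5.png

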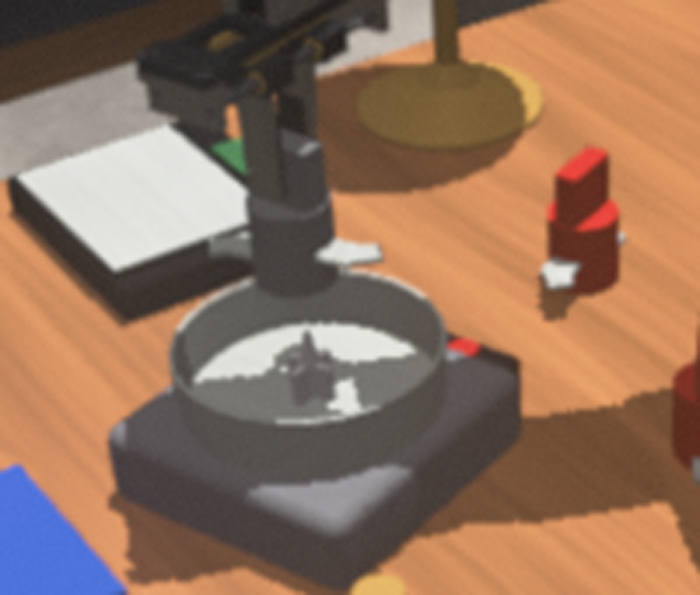

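```bash
python3 - <<'E'
from h import *
d=np.load('last.npz'); P=d['P'].reshape(480,640,3); ok=d['ok'].reshape(480,640); Rt=d['Rt'];tcp=d['tcp']
v,u=np.mgrid[:480,:640]
rim=P[ok&(v<300)&((abs(u-320)>75)|(v<140))&(P[...,2]>.112)&(P[...,2]<.118)&(np.hypot(P[...,0]-.59,P[...,1]+.231)<.12)]
x,y=rim[:,0],rim[:,1]; A=np.c_[2*x,2*y,np.ones(len(x))]; s=np.linalg.lstsq(A,x*x+y*y,rcond=None)[0]; print('rim',s[:2],np.sqrt(s[2]+s[0]**2+s[1]**2),len(x))
L=(P-tcp)@Rt
G=L[ok&(v>205)&(v<345)&(abs(u-320)<60)]
top=G[(G[:,2]<-.036)&(G[:,2]>-.042)&(abs(G[:,1])<.02)]; print('griptop',np.percentile(top,[1,99],axis=0))
sh=G[(G[:,2]>.004)&(G[:,2]<.012)]; print('shoulder',np.percentile(sh,[1,99],axis=0))
e=np.array([s[0],s[1],tcp[2]])-tcp; print('needed tool shift mm',(e@Rt)*1000)
E
```

```text
rim [ 0.5908043  -0.23060982] 0.0967296136569963 3217
griptop [[-0.00997605 -0.01621135 -0.04126602]
 [ 0.02829911  0.01643261 -0.03625814]]
shoulder [[ 0.00022636 -0.02819053  0.00560209]
 [ 0.03030494  0.02990578  0.01118088]]
needed tool shift mm [ 2.85349323e+00 -2.35920616e-01 -3.25476168e-04]
```

```bash
python3 -m handwheel '[[0,2.5,-0.8,0,0,0,0],[0,0,0,10,0,0,0],[0,0,0,20,0,0,0],[0,0,0,15,0,0,0],[0,0,0,10,0,0,0],[0,0,0,5,0,0,0],[0,0,0,0,0,0,0],[0,0,0,0,0,0,0],[0,0,0,0,0,0,0]]'; python3 -m handwheel '[[0,0,0,4,0,0,0],[0,0,0,4,0,0,0],[0,0,0,4,0,0,0],[0,0,0,4,0,0,0],[0,0,0,3,0,0,0],[0,0,0,0,0,0,0]]'
```

```text
t: 9.2
tcp_pos: [0.5908, -0.2314, 0.1829]
orientation: [0.001, 0.569, 0.823, 0.0]
wrist_force: [-0.4, -0.5, -1.8]
grip_width: 0.0216
t: 9.8
tcp_pos: [0.59, -0.231, 0.1624]
orientation: [-0.0, 0.569, 0.823, -0.0]
wrist_force: [-1.1, -0.9, -3.9]
grip_width: 0.0218
```

```bash
python3 -m handwheel '[[0,0,0,3,0,0,0],[0,0,0,3,0,0,0],[0,0,0,2,0,0,0],[0,0,0,0,0,0,0]]'
```

```text
t: 10.2
tcp_pos: [0.5901, -0.2311, 0.1547]
orientation: [-0.0, 0.569, 0.823, -0.0]
wrist_force: [1.0, -0.6, -2.4]
grip_width: 0.0219
```

No upward force and it is already below the 22 mm stop height, so the teeth mesh. Continuing down.

```bash
python3 -m handwheel '[[0,0,0,3,0,0,0],[0,0,0,3,0,0,0],[0,0,0,3,0,0,0],[0,0,0,2,0,0,0],[0,0,0,1,0,0,0],[0,0,0,0,0,0,0],[0,0,0,0,0,0,0]]'; python3 look.py w6.png; python3 - <<'E'
from h import *
p=optics.camera('scene'); a=cv2.resize(p['img'][90:260,110:310],(700,595),interpolation=cv2.INTER_CUBIC); cv2.imwrite('pics/s6.png',a[:,:,::-1])
E
```

```text
t: 10.9
tcp_pos: [0.5904, -0.2312, 0.1432]
orientation: [0.0, 0.569, 0.823, -0.0]
wrist_force: [0.1, -0.1, -3.9]
grip_width: 0.022
10.9 [ 0.5904 -0.2312  0.1432] [ 0.0582 -0.136  -3.87  ] 0.02200721494173223
tool x yaw 110.68692465079684 y yaw 20.68692519566121 z [ 0.0001 -0.0001 -1.    ]
```

View pics/s6.png

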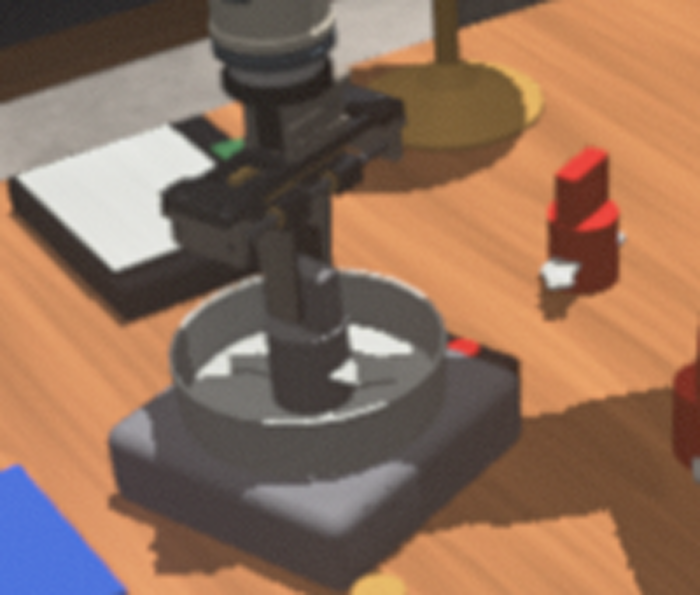

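The blade stands in the bowl around the spindle, with its foot about 1 mm above the floor. One last push until it touches.

```bash
python3 -m handwheel '[[0,0,0,1,0,0,0],[0,0,0,0.7,0,0,0],[0,0,0,0,0,0,0]]'; python3 -m handwheel '[[0,0,0,0,0,0,0.03],[0,0,0,0.8,0,0,-0.03],[0,0,0,0,0,0,0]]'
```

```text
t: 11.3
tcp_pos: [0.5906, -0.2312, 0.1421]
orientation: [0.0, 0.569, 0.823, 0.0]
wrist_force: [-1.9, 0.2, 4.9]
grip_width: 0.0215
t: 11.6
tcp_pos: [0.5911, -0.2315, 0.1421]
orientation: [0.001, 0.568, 0.823, 0.0]
wrist_force: [-1.6, 0.2, 9.4]
grip_width: 0.0217
```

The floor contact force rises at exactly the home height (TCP z 0.142), so the blade is home. Releasing and backing up.

```bash
python3 -m handwheel '[[0,0,0,-0.8,0,0,0],[0.5,0,0,0,0,0,0],[0.7,0,0,0,0,0,0],[1,0,0,0,0,0,0],[1,0,0,0,0,0,0],[1,0,0,0,0,0,0],[1,0,0,0,0,0,0]]' ; python3 -m handwheel '[[1,0,0,-10,0,0,0],[1,0,0,-30,0,0,0],[1,0,0,-40,0,0,0],[1,0,0,-30,0,0,0],[1,0,0,0,0,0,0],[1,0,0,0,0,0,0],[1,0,0,0,0,0,0]]'; python3 look.py w7.png; python3 - <<'E'
from h import *
d=np.load('last.npz'); P=d['P'][d['ok']]
m=P[np.hypot(P[:,0]-.591,P[:,1]+.2313)<.045]
for lo,hi in [(.174,.19),(.125,.14)]:
    k=m[(m[:,2]>lo)&(m[:,2]<hi)]
    print(len(k),np.median(k[:,2]),k[:,2].std(),cv2.minAreaRect((k[:,:2]*1000).astype('f4')))
p=optics.camera('scene'); a=cv2.resize(p['img'][90:330,110:410],(750,600),interpolation=cv2.INTER_CUBIC); cv2.imwrite('pics/s7.png',a[:,:,::-1])
E
```

```text
t: 12.3
tcp_pos: [0.5903, -0.2311, 0.1413]
orientation: [-0.0, 0.569, 0.823, -0.0]
wrist_force: [-0.4, 0.8, 0.5]
grip_width: 0.0679
t: 13.0
tcp_pos: [0.5897, -0.2309, 0.2505]
orientation: [-0.001, 0.569, 0.823, -0.0]
wrist_force: [-0.3, 0.3, -0.3]
grip_width: 0.0917
13.0 [ 0.5897 -0.2309  0.2505] [-0.288   0.2813 -0.3401] 0.09173400200532407
tool x yaw 110.68277658873474 y yaw 20.682852480124858 z [-0.0015  0.0006 -1.    ]
2396 0.18105365112479604 0.0010312118701931914 ((591.7505493164062, -230.6741180419922), (21.73255729675293, 56.50190734863281), 20.401220321655273)
2049 0.13425898455875707 0.0011358896104423698 ((591.1219482421875, -228.843017578125), (59.6329460144043, 56.35469436645508), 20.483789443969727)
```

View pics/w7.png

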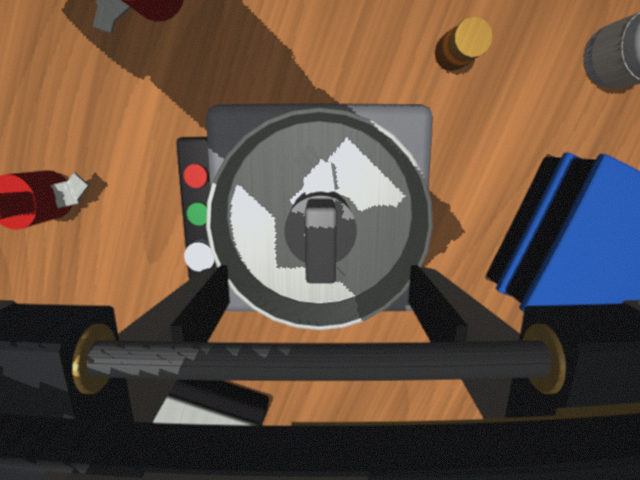

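View pics/s7.png

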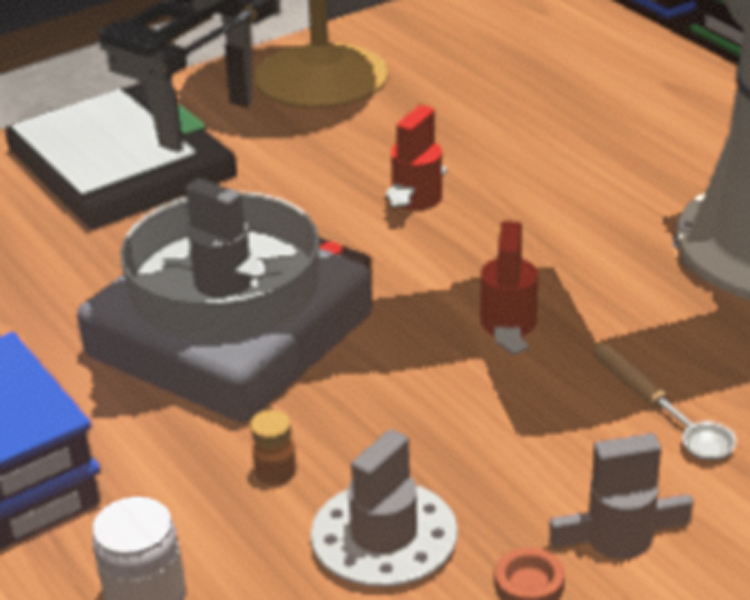

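```bash
python3 -c "
from workcell import job; print(job.close_job())"
```

```text
the job is handed in; nothing more can be done
None
```

I fitted the grey chopping blade on the toothed spindle and handed the job in at about 13 s; no verdict is reported.

**What I did:** I picked the blade up by its finger grip, turned it to the spindle's yaw (about 20.6° mod 90) and lowered it. The teeth meshed without any rocking on the way down. I pushed until the floor pushed back (about 9 N, TCP at 0.142 m), then opened the jaws and raised the tool clear.

**Last checks:**
- **Height:** the grip top reads 0.181 m. It read 0.111 m on the table, so the foot is on the bowl floor within about 1 mm.
- **Position:** the grip centre is about 1 mm from the measured spindle axis.
- **Upright:** the grip top reads level, and the blade looks upright in the pictures.
- **Released:** the gripper is open, about 110 mm above where it let go, and reads almost no force.
- **Paddle and disc:** both look unmoved in the last scene picture; I did not measure their positions again.

**Disagreements:** the top camera put the blade about 4 mm from where the wrist camera put it. The networks' spindle mark was off by about 10 to 17 mm, so I used the depth and rim fits from the wrist camera.

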